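# Slide the glass aside and the dosing cup under the grinder chute

### The job

Get the grinder ready for the next dose: push the double-walled glass cup that stands on the edge of the round pad across the counter until it rests gently against the low upstand on the far side, then push the plain steel dosing cup onto the pad so that it stands centred beneath the chute. Only push: both cups stay upright on the wood and are never picked up, and they must not knock against each other. Leave everything else where it is, and finish with the hand clear.

Things in the scene. Friction and masses are not known exactly. Their poses are not given: they have to be found in the camera images.
- glass_cup: clear double-walled glass cup, 78 mm wide at its widest (26 mm above the counter), 62 mm across the foot, 71 mm at the rim, 70 mm high, open at the top, about 0.15 kg; starts upright on the counter beside the chute, overlapping the edge of the pad that is farther from the grinder, its centre 80 to 92 mm from the pad's centre; slides freely; origin at the centre of its underside, z up
- dosing_cup: plain straight-sided steel dosing cup without a handle, 60 mm outer diameter, 58 mm high, walls 3 mm, open at the top, about 0.14 kg; starts upright on the counter, left of the pad as the robot sees it; slides freely; origin at the centre of its underside, z up
- pad (a point): centre of the round cork pad, 120 mm across with a thin steel rim, let in flush with the counter (no step to slide over), in front of the grinder and straight below the chute's mouth; on the counter surface; its +x axis points from the pad into the grinder
- chute_mouth (a point): middle of the mouth of the grinder's chute, 140 mm straight above the pad's centre. The chute is a square steel tube, 34 mm wide, that slopes at 45 degrees down from the throat on the grinder's face; nothing of it hangs lower than 125 mm above the counter, or reaches more than 20 mm past the pad's centre on the side away from the grinder. Keep the hand out from under it: push with the tool leaning back, or with the outside of one finger of the open hand
- grinder: coffee grinder, fixed: a white housing 120 mm wide, 150 mm deep and 290 mm high with a clear hopper on top (417 mm high in all); origin under the housing on the counter, 165 mm behind the pad's centre; the front (its own -x side, with the throat and the chute) faces the pad and stands 70 mm in front of the origin, the foot plate 90 mm; the housing reaches 80 mm behind the origin, the foot plate 100 mm
- rail: low oak upstand along the far (customer) side of the counter, fixed: 18 mm thick, 58 mm high, 860 mm long, along y; origin at the middle of its underside
- rail_face (a point): middle of the upstand's flat face on the robot's side, 30 mm above the counter; its x axis points away from the robot at right angles to the face, so a glass that rests against it has its centre 39 mm in front of the face
- spoon_large: large brass measuring spoon lying on the wood: bowl 42 mm wide and 13 mm high, thin handle, 129 mm long over all; origin under the bowl's centre, +x points along the handle
- spoon_small: small brass measuring spoon: bowl 32 mm wide and 10 mm high, 114 mm long over all; origin under the bowl's centre, +x points along the handle
- pitcher: steel milk pitcher, NOT the dosing cup: wider (84 mm at the foot, narrowing to a neck), 100 mm high, with a wire handle that reaches 70 mm from the axis along its own +y and a small spout opposite; it may stand at either of two places, the dosing cup at the other; origin under its centre
- tamper: steel tamper standing on its 58 mm face, 90 mm high; origin under its centre
- demitasse: small white ceramic cup with a handle along its own +y, 64 mm wide, 56 mm high; origin under its centre
- canister: steel coffee canister with a wooden lid, 80 mm wide, 120 mm high; origin under its centre
- funnel: low aluminium dosing ring, 68 mm wide at the top, 22 mm high, open at both ends, standing near the pad; origin at the centre of its underside
- brush: wooden-handled grinder brush lying on the counter, 150 mm long; origin under its middle
There are look-alikes about, which are no part of the job. Leave any purple look-alike of the dosing_cup alone.

How it is judged (in metres and radians):
On the way, in this order (a step that is already met when the one before it is completed fails the run):
1. the glass stands upright against the upstand (x of glass_cup in the frame of rail_face between -0.045 and -0.03 m and angle between glass_cup's own z axis and vertical below 0.1 rad and height (world z) of glass_cup below 0.005 m), for 0.1 s.
2. the dosing cup stands centred on the pad (horizontal distance between dosing_cup and pad below 0.012 m and angle between dosing_cup's own z axis and vertical below 0.1 rad and height (world z) of dosing_cup below 0.005 m), for 0.1 s.
At the end, for the whole second after the job is handed in: The glass stands upright on the counter with at most 6 mm between it and the upstand; the dosing cup stands upright on the counter with its centre within 12 mm of the pad's centre; both are at rest (all of step 1 and all of step 2 and linear speed of each of glass_cup, dosing_cup below 0.02 m/s); the robot touches nothing.
It fails at once if the glass cup is lifted more than 10 mm or tipped more than 20 degrees (height (world z) of glass_cup above 0.01 m or angle between glass_cup's own z axis and vertical above 0.35 rad).
It fails at once if the dosing cup is lifted more than 10 mm or tipped more than 20 degrees (height (world z) of dosing_cup above 0.01 m or angle between dosing_cup's own z axis and vertical above 0.35 rad).
It fails at once if the glass and the dosing cup knock together (contact force between dosing_cup and glass_cup above 0.5 N).
It fails at once if the glass is pressed against the upstand with more than 40 N (contact force between glass_cup and rail above 40 N).
It fails at once if another thing on the counter is moved more than 25 mm (distance of any of spoon_large, spoon_small, pitcher, tamper, demitasse, canister, funnel, brush from where it was at the start of the episode above 0.025 m).
It also fails if it takes over 69 s, if anything falls off the work surface, if the arm or the gripper's body presses on something with over 40 N, if the wrist force passes 120 N, or if a joint passes its speed limit or range.

### The arm

A 7-joint arm with a two-finger parallel gripper is mounted at the origin on the work surface. World frame = base frame: x ahead of the robot, y to its left, z up, the work surface at z = 0. Lengths are in m, angles in degrees, forces in N, time in s.
With the tool pointing down it reaches from about 0.425 to 0.8 m from the base axis. Payload 8.3 kg.
Tool frame: the origin (TCP) lies on the centre line of the jaws, within the pads' length; the fingertips stand ahead of it and the grasp point (between the pads) lies 2 mm behind it (tcp_to_tips is the z of the fingertips in the tool frame, in m); z points along the fingers, y is the line along which they close (so a half turn about z gives the same grasp; the last joint's range is limited). The gripper opens to 85 mm and grips with 20 to 120 N. Pads are 22 mm wide; open, the fingers measure 114 mm over their backs; the gripper's body (76 mm by 85 mm) begins 54 mm behind the grasp point. The pads swing forward as they close: fully open they stand 13 mm farther back than shut.
Start: joints at [71.167, 21.967, 0.94, 78.501, -0.361, 79.538, -2.664], TCP at [0.164, -0.603, 0.248] pointing down, gripper open.
Joint ranges: [-169.22, 169.22], [-14.56, 117.87], [-87.37, 89.26], [10.42, 133.3], [-82.24, 262.24], [0.94, 117.77], [-172.7, 172.7]. Speed limits (degrees/s): [136.94, 136.94, 172.46, 172.46, 180, 180, 180].

### API

Orientations are given as a 3x3 rotation matrix whose columns are the frame's x, y, z axes.
In Python, from rig import * gives the robot as it stands.
- The arm moves only by the tool step_arm, never from a script. Its argument "commands" is a list of rows, each a list of 5 numbers: the shift along the tool's x, y, z in mm, then the turn about the tool's z in rad, then the opening, from 0 (shut) to 1 (fully open). A call has 1 to 10 rows; each row is the pose to reach, as a shift and turn from the pose commanded when the call began, along the tool's axes at that moment; what a row does not reach only later rows make up. A row lasts 1/10 s, in which the tool goes at most 50 mm and 8.59 degrees, less where a joint would pass 70% of its speed; a pose out of reach is approached as far as the arm can. A call with a gripper value outside its range is refused whole. The fingers move at their own pace and stop on an object; the grip force is fixed at half the most. Time passes only in rows, so rows that repeat a pose let the fingers close. It gives the time, the measured TCP pose, the force, the opening and the grip force at its end, in the units of the state.
- get_state(): the state, without advancing time (a new reading comes with each control period).
- snapshot(name): name is "scene" or "side" or "wrist"; returns (picture, depth): 384x512x3 uint8, red, green, blue; 384x512 float32, m along the optical axis (not along the pixel's ray), 0 where there is no reading.
- get_calibration(name): a dict with "fov_y" (degrees; the focal length in pixels is half the picture's height over the tangent of half this angle, whatever the lens; pixels are square), "cx", "cy" (the principal point, pixels), "dist_coeffs" ([k1, k2, p1, p2, k3] as OpenCV has them; the pictures are not rectified), "eye" and "orientation" of the camera in the world; the wrist camera has in their place "tool_from_camera" (4x4, takes a point from camera to tool coordinates, whose origin is the TCP and whose axes are the flange's). Camera axes: x right, y up, looking along -z (the intrinsics and any distortion apply to the point x, -y, -z); pixel columns grow to the right and rows downward; lengths in m; the calibration is good to about 2 mm. A picture is of the moment at which its call begins: read the wrist's pose just before it. get_calibration takes no time and is no camera call.
- job_done(): hands the job in; it is judged then, once.
The state is a dict: "time_s": time; "joint_positions": joint angles; "dq": joint speeds; "joint_torque": joint torques, N m; "tcp_pos": TCP position; "tcp_rot": TCP orientation; "ft_force": force on the tool from outside, world axes, zero at the start; "wrist_torque": the same for the moment, N m; "gripper_width": opening from 0.0 (shut) to 1.0 (fully open); "finger_force": force on a finger pad.
Only numpy, scipy, OpenCV 4.12 (cv2) and the standard library are available. Lean on these libraries where they do the work, as an engineer would, in place of code of your own. Each camera call takes 0.05 s, during which the arm holds its last target. There are 200 camera calls.

## Working session

There is one attempt and no reset: what is moved stays moved. The work goes in short steps, Python scripts to look and compute and a tool call to move; the robot and the scene stay as the last step left them, time stands still between calls to the robot, and variables do not carry over. Pictures are saved under pics/ and viewed, at most 12 in all, crops included, and the job is handed in when it is done.

Besides the shell and the picture viewer there is one more tool, called as name(argument=value, ...) on one line, values as JSON. step_arm: Moves the arm, as the interface text tells. Its arguments: {"type":"object","properties":{"commands":{"type":"array"}},"required":["commands"]}

```bash
mkdir -p pics; ls; cat > h.py <<'E'
from rig import *
import numpy as np, cv2
def K(c,shape=(384,512)):
    f=shape[0]/2/np.tan(np.radians(c["fov_y"])/2)
    return np.array([[f,0,c["cx"]],[0,f,c["cy"]],[0,0,1]])
def pose(c,st=None):
    if "eye" in c: return np.array(c["orientation"]),np.array(c["eye"])
    T=np.array(c["tool_from_camera"]);R=np.array(st["tcp_rot"])
    return R@T[:3,:3],R@T[:3,3]+np.array(st["tcp_pos"])
def ray(c,uv,st=None):
    R,e=pose(c,st)
    p=cv2.undistortPoints(np.array([[uv]],float),K(c),np.array(c["dist_coeffs"],float))[0,0]
    return e,R@np.array([p[0],-p[1],-1.])
def onz(c,uv,z=0,st=None):
    e,d=ray(c,uv,st); return e+d*(z-e[2])/d[2]
def pt(c,uv,dep,st=None):
    e,d=ray(c,uv,st); return e+d*dep
def cloud(c,dep,st=None):
    v,u=np.mgrid[0:384,0:512]
    p=cv2.undistortPoints(np.stack([u,v],-1).reshape(-1,1,2).astype(float),K(c),np.array(c["dist_coeffs"],float))[:,0]
    R,e=pose(c,st)
    d=np.c_[p[:,0],-p[:,1],-np.ones(len(p))]@R.T
    P=e+d*dep.reshape(-1,1); P[dep.ravel()==0]=np.nan
    return P.reshape(384,512,3)
def proj(c,P,st=None):
    R,e=pose(c,st); q=(np.atleast_2d(P)-e)@R; q=q*[1,-1,-1]
    return cv2.projectPoints(q,np.zeros(3),np.zeros(3),K(c),np.array(c["dist_coeffs"],float))[0][:,0]
E
python3 - <<'E'
from h import *
st=get_state();print(st["time_s"],st["tcp_pos"],np.round(st["tcp_rot"],3).tolist(),st["gripper_width"], st.get("tcp_to_tips"))
for n in("scene","side"):
    c=get_calibration(n);print(n,c)
    im,d=snapshot(n);np.savez("pics/%s0.npz"%n,im=im,d=d)
    cv2.imwrite("pics/%s0.png"%n,cv2.resize(im[...,::-1],(800,600),interpolation=cv2.INTER_CUBIC))
c=get_calibration("wrist");print(c)
E
```

```text
pics
0.0 [ 0.16408771 -0.60258614  0.24725708] [[0.965, 0.263, -0.001], [0.263, -0.965, 0.002], [-0.0, -0.002, -1.0]] 0.9983948882914156 None
scene {'fov_y': 53.35799654134656, 'cx': 256.0004386699683, 'cy': 195.58171877921578, 'dist_coeffs': array([-0.01733479,  0.        ,  0.        ,  0.        ,  0.        ]), 'eye': array([ 1.25642642, -0.23547235,  1.10354718]), 'orientation': array([[ 0.35980886, -0.745701  ,  0.56077411],
       [ 0.93293892,  0.27932969, -0.2271561 ],
       [ 0.01274968,  0.60490077,  0.79619878]])}
side {'fov_y': 54.578813292153576, 'cx': 255.5357032501769, 'cy': 191.5033077333003, 'dist_coeffs': array([0.01554961, 0.        , 0.        , 0.        , 0.        ]), 'eye': array([0.28210265, 0.65661002, 0.85023823]), 'orientation': array([[-0.92985538,  0.28095685, -0.23755467],
       [-0.36759838, -0.68222044,  0.63201797],
       [ 0.01550513,  0.67501002,  0.73764562]])}
{'fov_y': 68.51756710307156, 'cx': 255.11786211789473, 'cy': 191.55226090274957, 'dist_coeffs': array([-0.06277215,  0.        ,  0.        ,  0.        ,  0.        ]), 'tool_from_camera': array([[ 2.80350345e-04,  9.48668094e-01,  3.16273250e-01,
         8.20847432e-02],
       [ 9.99999352e-01,  8.31130446e-05, -1.13571684e-03,
         4.58986334e-04],
       [-1.10370477e-03,  3.16273363e-01, -9.48667456e-01,
        -1.26736724e-01],
       [ 0.00000000e+00,  0.00000000e+00,  0.00000000e+00,
         1.00000000e+00]])}
```

View pics/scene0.png

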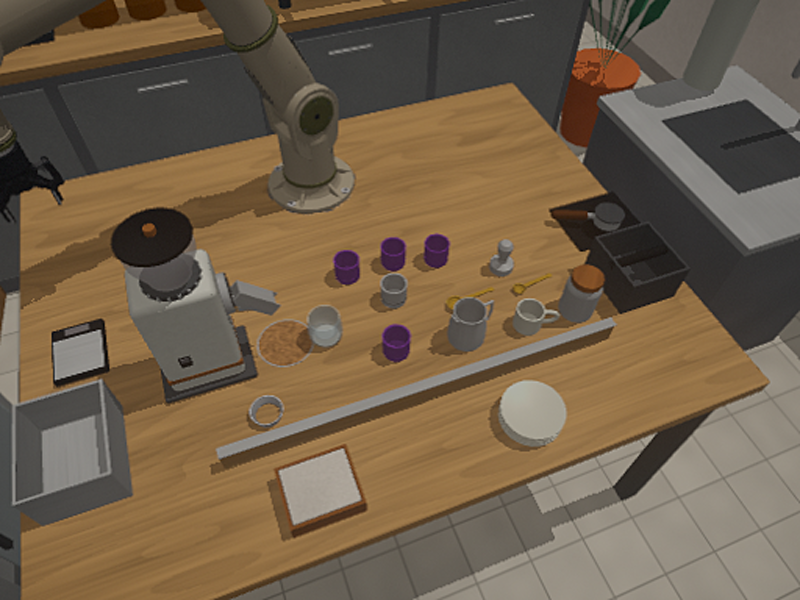

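View pics/side0.png

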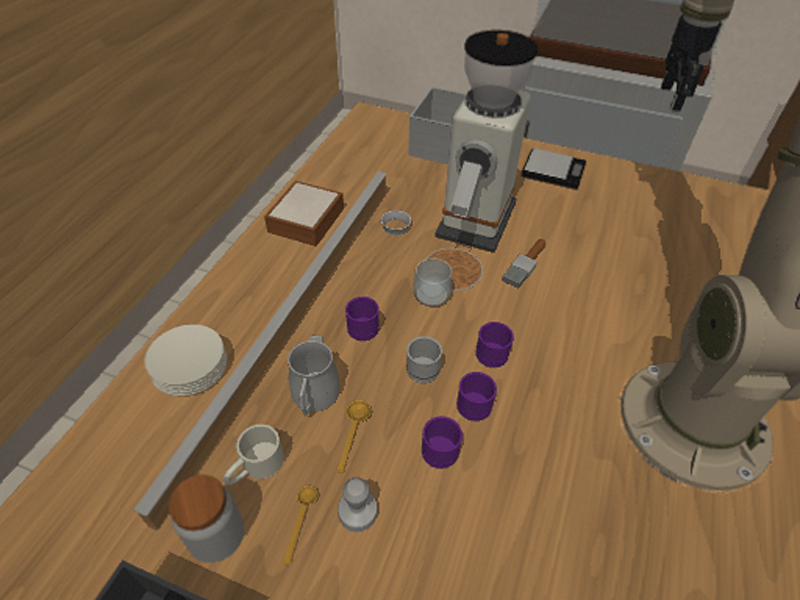

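The scene view (800 px) shows the glass at (324,325) on the pad at (285,342), and the steel dosing cup at (394,290). There are four purple look-alikes at (347,267), (393,253), (436,250) and (396,343), and the funnel is at (266,410). Next I'll take enlarged crops.

```bash
python3 - <<'E'
from h import *
for n,(x,y,w,h) in {"scene":(140,145,160,120),"side":(215,145,120,100)}.items():
    z=np.load("pics/%s0.npz"%n);im=z["im"];s=5
    cr=cv2.resize(im[y:y+h,x:x+w,::-1],None,fx=s,fy=s,interpolation=cv2.INTER_CUBIC)
    for k in range(0,w,20): cv2.putText(cr,str(x+k),(k*s,10),0,.35,(0,0,255),1);cv2.line(cr,(k*s,0),(k*s,h*s),(0,0,0),1) if 0 else None
    for k in range(20,h,20): cv2.putText(cr,str(y+k),(0,k*s),0,.35,(0,0,255),1)
    cv2.imwrite("pics/%scrop.png"%n,cr)
    c=get_calibration(n);P=cloud(c,z["d"])
    hsv=cv2.cvtColor(im,cv2.COLOR_RGB2HSV)
    m=((hsv[...,0]>130)&(hsv[...,0]<165)&(hsv[...,1]>110)).astype(np.uint8)
    k,l,s_,ce=cv2.connectedComponentsWithStats(m)
    for i in range(1,k):
        if s_[i,4]>60:
            q=P[l==i]; t=q[q[:,2]>np.nanmax(q[:,2])-.006]
            print(n,"purple",ce[i].round(),"zmax",np.nanmax(q[:,2]).round(3),"rimcentre",((t.min(0)+t.max(0))/2).round(3))
    # rail points
    q=P.reshape(-1,3); b=(abs(q[:,2]-.058)<.006)&(q[:,0]>.45)
    t=q[b];print(n,"z58 pts",b.sum(),np.nanmin(t,0).round(3),np.nanmax(t,0).round(3))
    # dosing cup neighbourhood
    for nm,uv in {"scene":{"dose":(252,186),"glass":(207,208),"fun":(170,263),"pitch":(300,207)},"side":{"dose":(272,230),"glass":(277,181),"fun":(254,142),"pitch":(201,240)}}[n].items():
        u,v=uv;w=P[v-22:v+23,u-18:u+19].reshape(-1,3);w=w[w[:,2]>.008]
        hz=np.nanpercentile(w[:,2],98);t=w[w[:,2]>hz-.006];print(n,nm,hz.round(3),t.min(0).round(3),t.max(0).round(3))
E
```

```text
scene purple [279. 160.] zmax 0.064 rimcentre [0.377 0.208 0.061]
scene purple [251. 162.] zmax 0.065 rimcentre [0.35  0.109 0.063]
scene purple [221. 170.] zmax 0.065 rimcentre [ 0.352 -0.008  0.062]
scene purple [253. 219.] zmax 0.067 rimcentre [0.594 0.019 0.064]
scene z58 pts 3102 [ 0.45  -0.708  0.052] [0.828 0.698 0.064]
scene dose 0.062 [0.377 0.024 0.056] [0.574 0.105 0.063]
scene glass 0.073 [ 0.467 -0.141  0.067] [ 0.54  -0.07   0.077]
scene fun 0.062 [ 0.709 -0.338  0.056] [ 0.733 -0.229  0.064]
scene pitch 0.101 [0.575 0.138 0.095] [0.647 0.218 0.105]
side purple [231. 203.] zmax 0.06 rimcentre [0.593 0.025 0.057]
side purple [316. 220.] zmax 0.061 rimcentre [ 0.35  -0.008  0.058]
side purple [304. 253.] zmax 0.061 rimcentre [0.349 0.109 0.058]
side purple [282. 282.] zmax 0.061 rimcentre [0.375 0.212 0.058]
side z58 pts 3580 [ 0.45  -1.097  0.052] [1.616 0.58  0.064]
side dose 0.059 [0.426 0.039 0.053] [0.486 0.101 0.061]
side glass 0.07 [ 0.466 -0.144  0.064] [ 0.536 -0.07   0.072]
side fun 0.058 [ 0.711 -0.32   0.053] [ 0.724 -0.281  0.06 ]
side pitch 0.098 [0.577 0.144 0.092] [0.647 0.22  0.1  ]
```

View pics/scenecrop.png

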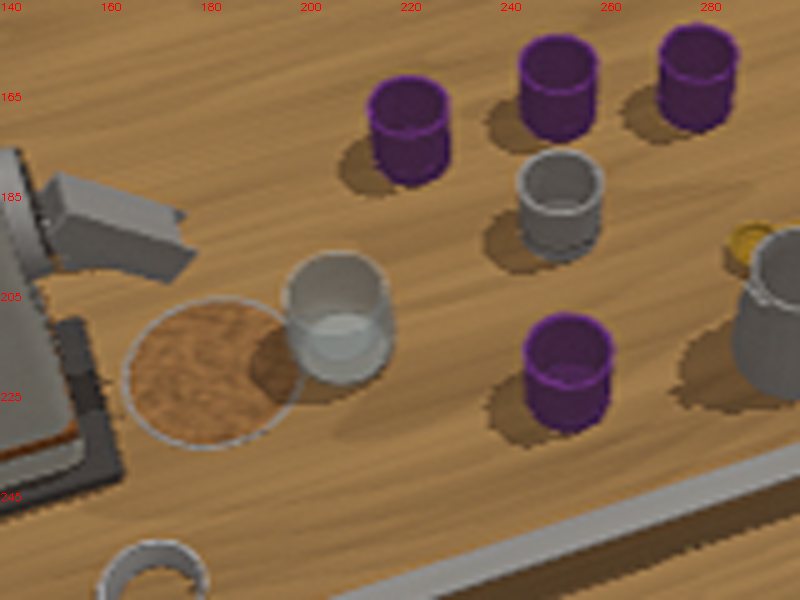

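View pics/sidecrop.png

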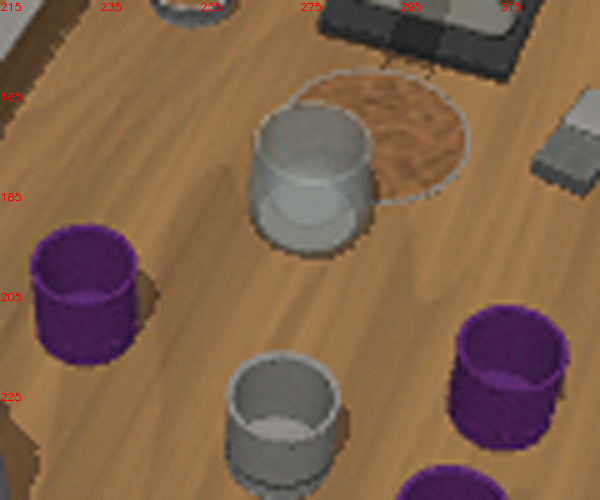

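The scene crop shows the pad rim, glass rim at (207,203) full-res, and steel cup at (252,185). The side crop agrees. Next I'll fit the pad circle, the rail face and the grinder axis.

```bash
python3 - <<'E'
from h import *
from scipy.optimize import least_squares as ls
pts={"scene":((140,145),[(122,375),(150,320),(215,297),(270,310),(165,435),(205,448),(265,430),(300,390)]),"side":((215,145),[(470,135),(440,90),(375,70),(310,88),(455,175),(395,203)])}
for n,(o,pp) in pts.items():
    c=get_calibration(n)
    q=np.array([onz(c,((a+.5)/5-.5+o[0],(b+.5)/5-.5+o[1]))[:2] for a,b in pp])
    r=ls(lambda p:np.hypot(*(q-p[:2]).T)-p[2],[.5,-.2,.06]);r2=ls(lambda p:np.hypot(*(q-p[:2]).T)-.06,[.5,-.2])
    print(n,"pad",r.x.round(4),r2.x.round(4),(r2.fun*1e3).round(1))
    z=np.load("pics/%s0.npz"%n);P=cloud(c,z["d"]).reshape(-1,3)
    dz=.003 if n=="scene" else 0
    t=P[(abs(P[:,2]-.058-dz)<.004)&(P[:,0]>.55)&(P[:,0]<.85)&(P[:,1]>-.4)&(P[:,1]<.6)]
    ys=np.arange(-.25,.45,.05);e=[]
    for y in ys:
        w=t[(abs(t[:,1]-y)<.025)]
        # keep cluster near rail via median
        w=w[abs(w[:,0]-np.median(w[:,0]))<.03]; e.append((y,w[:,0].min(),w[:,0].max()) if len(w) else (y,np.nan,np.nan))
    print(np.round(e,3).tolist())
    # grinder front face: vertical plane
    g=P[(P[:,2]>.06)&(P[:,2]<.27)&(P[:,0]>.35)&(P[:,0]<.7)&(P[:,1]<-.22)&(P[:,1]>-.5)]
    print("grinder",len(g),np.percentile(g,[1,50,99],axis=0).round(3).tolist())
    # front face: mask of points whose y close to front
    im=z["im"]
    ch=P[(P[:,2]>.115)&(P[:,2]<.2)&(P[:,0]>.35)&(P[:,0]<.65)&(P[:,1]<-.12)&(P[:,1]>-.26)]
    print("chute",len(ch),np.percentile(ch,[1,50,99],axis=0).round(3).tolist())
    # fine fits of cups: rim points
    for nm,ce,zz in(("dose",(.456,.07),.058),("glass",(.501,-.107),.07)):
        w=P[(np.hypot(P[:,0]-ce[0],P[:,1]-ce[1])<.045)&(abs(P[:,2]-zz-dz)<.003)]
        (x,y),rad=cv2.minEnclosingCircle((w[:,:2]*1000).astype(np.float32));print(nm,len(w),round(x,1),round(y,1),round(rad,1))
E
```

```text
scene pad [ 0.4825 -0.1952  0.0626] [ 0.4827 -0.1955] [ 2.7  4.7  2.4  1.4 -0.5  3.3  3.4  3.4]
[[-0.25, 0.711, 0.732], [-0.2, 0.71, 0.733], [-0.15, 0.71, 0.734], [-0.1, 0.71, 0.733], [-0.05, 0.711, 0.733], [-0.0, 0.709, 0.732], [0.05, 0.709, 0.732], [0.1, 0.709, 0.733], [0.15, 0.709, 0.733], [0.2, 0.709, 0.732], [0.25, 0.71, 0.732], [0.3, 0.708, 0.733], [0.35, 0.709, 0.733], [0.4, 0.709, 0.733]]
grinder 2917 [[0.468, -0.437, 0.063], [0.543, -0.347, 0.189], [0.548, -0.225, 0.268]]
chute 284 [[0.469, -0.259, 0.136], [0.501, -0.218, 0.174], [0.505, -0.188, 0.199]]
dose 42 456.0 72.6 32.4
glass 54 502.2 -104.3 35.6
side pad [ 0.4846 -0.1974  0.0612] [ 0.4838 -0.1982] [-0.2  0.9  1.3  0.7 -0.4  2.6]
[[-0.25, 0.711, 0.734], [-0.2, 0.71, 0.733], [-0.15, 0.711, 0.734], [-0.1, 0.71, 0.734], [-0.05, 0.711, 0.734], [-0.0, 0.711, 0.734], [0.05, 0.71, 0.734], [0.1, 0.71, 0.734], [0.15, 0.71, 0.733], [0.2, 0.709, 0.734], [0.25, 0.709, 0.732], [0.3, 0.709, 0.732], [0.35, 0.708, 0.732], [0.4, 0.708, 0.734]]
grinder 2301 [[0.426, -0.42, 0.062], [0.467, -0.292, 0.199], [0.543, -0.223, 0.269]]
chute 331 [[0.469, -0.252, 0.13], [0.485, -0.217, 0.174], [0.503, -0.19, 0.2]]
dose 94 455.9 70.0 31.6
glass 79 502.9 -107.1 36.7
```

```bash
python3 - <<'E'
import rig
from h import *
print({k:v for k,v in vars(rig).items() if not k.startswith("_") and isinstance(v,(int,float,dict,list))}); st=get_state();print(list(st.keys()), get_calibration("wrist").keys())
E
python3 - <<'E'
from h import *
# top-down height map from side camera (mm)
z=np.load("pics/side0.npz");c=get_calibration("side");P=cloud(c,z["d"]).reshape(-1,3)
t=P[(P[:,2]>.006)&(P[:,2]<.13)&(P[:,0]>.3)&(P[:,0]<.75)&(P[:,1]>-.35)&(P[:,1]<.4)]
G=np.zeros((45,75),int)
for p in t: G[int((p[0]-.3)/.01),int((p[1]+.35)/.01)]=max(G[int((p[0]-.3)/.01),int((p[1]+.35)/.01)],int(p[2]*100)+1)
print("cols y=.39..-.35 step -.01; rows x from .30")
for i,r in enumerate(G): print(f"{.3+i*.01:.2f}","".join("." if v==0 else "%x"%min(v,15) for v in r[::-1]))
E
```

```text
{'tcp_to_tips': 0.017}
['time_s', 'joint_positions', 'dq', 'joint_torque', 'tcp_pos', 'tcp_rot', 'ft_force', 'wrist_torque', 'finger_force', 'gripper_width'] dict_keys(['fov_y', 'cx', 'cy', 'dist_coeffs', 'tool_from_camera'])
cols y=.39..-.35 step -.01; rows x from .30
0.30 ...........................................................................
0.31 ............................66.............................................
0.32 ..........................566666......56666.....................222...2222.
0.33 ..........................76..466....27...67.................2233332222323.
0.34 .................7666.....6....65....66....6..............222223332322222..
0.35 ................76..66....6...166....66....6...............2222333322......
0.36 ...............66....6....76..66.....66...66...............22223333........
0.37 ...............66....7.....6667.......666666...............222222..........
0.38 ...............66....6..................6..................12..............
0.39 ................66..66.....................................................
0.40 ...............
[... 2114 characters left out ...]
.........................................31.2232....
0.67 .................................................................33332.....
0.68 ...........................................................................
0.69 ...........................................................................
0.70 7.7666666666666....7......7.............................................7..
0.71 776766776667766676676666777766667666766666667666776666666766677666667676767
0.72 767666767777766667666767666666666676666676666676767676766666766666666666666
0.73 66.66666666666666666666666666666666666666666666666666666666666666.6666666.6
0.74 ...........................................................................
```

step_arm(commands=[[12, -20, 0, -0.12, 1], [24, -40, 0, -0.24, 1], [36, -60, 0, -0.36, 1], [48, -80, 0, -0.48, 1], [60, -100, 0, -0.6, 1], [72, -120, 0, -0.72, 1], [84, -140, 0, -0.84, 1], [96, -160, 0, -0.96, 1], [107, -181, 0, -1.05, 1], [107, -181, 0, -1.05, 1]])

```text
time_s: 1.1
tcp_pos: [0.2211, -0.3977, 0.2483]
tcp_rot: [[0.246, 0.969, -0.0], [0.969, -0.246, 0.001], [0.001, -0.0, -1.0]]
ft_force: [0.2, -0.6, -0.6]
gripper_width: 0.998
finger_force: 0.0
```

step_arm(commands=[[23, 10, 0, 0, 1], [46, 21, 0, 0, 1], [70, 32, 0, 0, 1], [93, 42, 0, 0, 1], [117, 53, 0, 0, 1], [140, 64, 0, 0, 0.8], [163, 74, 0, 0, 0.7], [186, 85, 0, 0, 0.6], [210, 95, 0, 0, 0.55], [233, 106, 0, 0, 0.55]])

```text
time_s: 2.1
tcp_pos: [0.3817, -0.2012, 0.2482]
tcp_rot: [[0.254, 0.967, -0.0], [0.967, -0.254, 0.0], [0.0, -0.0, -1.0]]
ft_force: [0.8, -0.8, 0.8]
gripper_width: 0.55
finger_force: 0.0
```

step_arm(commands=[[12, 3, 0, 0.14, 0.55], [24, 6, 0, 0.28, 0.55], [36, 8, 0, 0.42, 0.55], [48, 11, 0, 0.56, 0.55], [60, 14, 0, 0.7, 0.55], [72, 16, 0, 0.84, 0.55], [84, 19, 0, 0.98, 0.55], [96, 22, 0, 1.12, 0.55], [105, 24, 0, 1.26, 0.55], [105, 24, 0, 1.314, 0.55]])

```text
time_s: 3.1
tcp_pos: [0.4316, -0.1052, 0.2482]
tcp_rot: [[1.0, -0.003, 0.0], [-0.003, -1.0, 0.001], [0.0, -0.001, -1.0]]
ft_force: [0.1, -0.3, 0.1]
gripper_width: 0.549
finger_force: 0.0
```

```bash
python3 - <<'E'
from h import *
st=get_state();c=get_calibration("wrist");im,d=snapshot("wrist")
print(st["tcp_pos"],np.round(st["tcp_rot"],3).tolist())
cv2.imwrite("pics/w1.png",im[...,::-1])
for nm,p in(("glass rim",(.5025,-.106,.07)),("dose rim",(.456,.071,.058)),("pad",(.4835,-.197,0))): print(nm,proj(c,p,st))
E
```

```text
[ 0.43156833 -0.10519194  0.24818945] [[1.0, -0.003, 0.0], [-0.003, -1.0, 0.001], [0.0, -0.001, -1.0]]
glass rim [[255.25457055 109.54016941]]
dose rim [[102.18438189 152.77619974]]
pad [[324.94903145 122.60789561]]
```

View pics/w1.png

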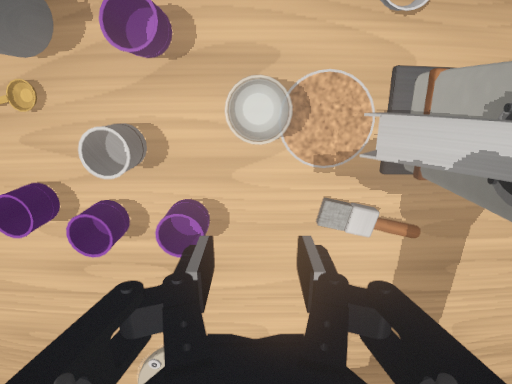

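The wrist picture shows the glass rim centre at about (258,109), the pad at (327,118) and the dosing cup rim at (108,152). All three are within about 2 mm of my estimates.

```bash
python3 - <<'E'
from h import *
st=get_state();c=get_calibration("wrist")
for nm,uv,z in(("glass",(258.5,109.5),.07),("dose",(108,152),.058),("pad",(327,118.5),0),("padL",(279,118.5),0),("padR",(375,118.5),0)): print(nm,onz(c,uv,z,st).round(4))
E
```

```text
glass [ 0.5022 -0.1102  0.07  ]
dose [0.4568 0.0631 0.058 ]
pad [ 0.4883 -0.2001  0.    ]
padL [ 0.4882 -0.1376  0.    ]
padR [ 0.4887 -0.2637  0.    ]
```

step_arm(commands=[[0, 2, 20, 0, 0.55], [0, 2, 45, 0, 0.55], [0, 2, 70, 0, 0.55], [0, 2, 95, 0, 0.55], [0, 2, 120, 0, 0.55], [0, 2, 145, 0, 0.55], [0, 2, 170, 0, 0.55], [0, 2, 195, 0, 0.55], [0, 2, 215, 0, 0.55], [0, 2, 222, 0, 0.55]])

```text
time_s: 4.15
tcp_pos: [0.4296, -0.1082, 0.0243]
tcp_rot: [[1.0, 0.001, -0.003], [0.001, -1.0, 0.001], [-0.003, -0.001, -1.0]]
ft_force: [0.5, -0.1, -0.2]
gripper_width: 0.547
finger_force: 0.0
```

step_arm(commands=[[8, 0, 0, 0, 0.55], [14, 0, 0, 0, 0.55], [19, 0, 0, 0, 0.55], [24, 0, 0, 0, 0.55], [30, 0, 0, 0, 0.55], [37, 0, 0, 0, 0.55], [44, 0, 0, 0, 0.55], [51, 0, 0, 0, 0.55], [57, 0, 0, 0, 0.55], [60, 0, 0, 0, 0.55]])

```text
time_s: 5.15
tcp_pos: [0.4917, -0.1077, 0.0263]
tcp_rot: [[1.0, 0.002, 0.0], [0.002, -1.0, 0.0], [0.0, -0.0, -1.0]]
ft_force: [-1.6, 0.2, 1.8]
gripper_width: 0.549
finger_force: 1.2
```

step_arm(commands=[[4, 0, 0, 0, 0.55], [11, 0, 0, 0, 0.55], [19, 0, 0, 0, 0.55], [27, 0, 0, 0, 0.55], [35, 0, 0, 0, 0.55], [43, 0, 0, 0, 0.55], [51, 0, 0, 0, 0.55], [58, 0, 0, 0, 0.55], [63, 0, 0, 0, 0.55], [66, 0, 0, 0, 0.55]])

```text
time_s: 6.15
tcp_pos: [0.5574, -0.1077, 0.0263]
tcp_rot: [[1.0, 0.002, 0.0], [0.002, -1.0, 0.0], [0.0, -0.0, -1.0]]
ft_force: [-1.7, -0.1, -1.0]
gripper_width: 0.549
finger_force: 0.7
```

```bash
cat > g.py <<'E'
from h import *
import sys
def cup(n,ce,zz,dz,rad):
    c=get_calibration(n);im,d=snapshot(n);P=cloud(c,d).reshape(-1,3)
    w=P[(np.hypot(P[:,0]-ce[0],P[:,1]-ce[1])<.06)&(abs(P[:,2]-zz-dz)<.003)]
    if len(w)<8: print(n,"few",len(w));return im
    (x,y),r=cv2.minEnclosingCircle((w[:,:2]*1000).astype(np.float32));print(n,len(w),round(x,1),round(y,1),"r",round(r,1),"x",np.round(np.percentile(w[:,0],[1,99]),4),"y",np.round(np.percentile(w[:,1],[1,99]),4))
    return im
E
python3 - <<'E'
from g import *
print(get_state()["tcp_pos"])
im=cup("scene",(.61,-.108),.07,.003,.0355);im=cup("side",(.61,-.108),.07,0,.0355)
cv2.imwrite("pics/s2.png",cv2.resize(im[120:270,180:380,::-1],None,fx=4,fy=4,interpolation=cv2.INTER_CUBIC))
E
```

```text
[ 0.55743454 -0.10769795  0.02628891]
scene 58 591.6 -110.7 r 47.0 x [0.5638 0.6347] y [-0.1506 -0.0702]
side 44 601.2 -105.4 r 36.4 x [0.5743 0.6337] y [-0.1411 -0.0699]
```

View pics/s2.png

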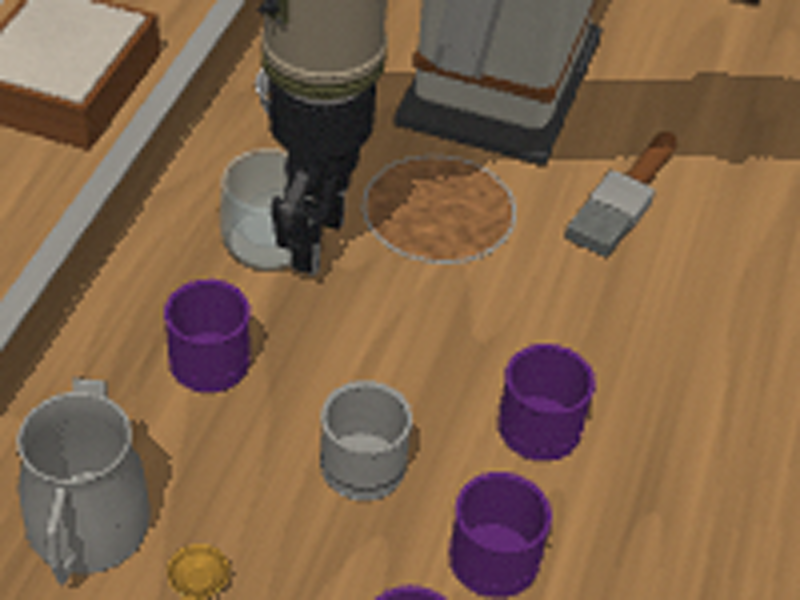

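The glass is upright between the fingers, at side-crop (260,210), and its centre is at about x=0.599. The pad is fully visible, with extents (363–516, 156–263) in the crop.

step_arm(commands=[[4, 0, 0, 0, 0.55], [11, 0, 0, 0, 0.55], [19, 0, 0, 0, 0.55], [27, 0, 0, 0, 0.55], [35, 0, 0, 0, 0.55], [43, 0, 0, 0, 0.55], [50, 0, 0, 0, 0.55], [56, 0, 0, 0, 0.55], [60, 0, 0, 0, 0.55], [62, 0, 0, 0, 0.55]])

```text
time_s: 7.25
tcp_pos: [0.6193, -0.1075, 0.0263]
tcp_rot: [[1.0, 0.002, 0.0], [0.002, -1.0, 0.0], [0.0, -0.0, -1.0]]
ft_force: [-1.2, 0.8, 0.0]
gripper_width: 0.549
finger_force: 0.4
```

step_arm(commands=[[1, 0, 0, 0, 0.55], [2, 0, 0, 0, 0.55], [3, 0, 0, 0, 0.55], [4, 0, 0, 0, 0.55], [5, 0, 0, 0, 0.55], [6, 0, 0, 0, 0.55], [6, 0, 0, 0, 0.55]])

```text
time_s: 7.95
tcp_pos: [0.6251, -0.1076, 0.0264]
tcp_rot: [[1.0, 0.002, 0.0], [0.002, -1.0, 0.0], [0.0, -0.0, -1.0]]
ft_force: [-0.1, -0.2, 0.4]
gripper_width: 0.552
finger_force: 0.2
```

```bash
python3 - <<'E'
from g import *
s=get_state();print(s["tcp_pos"],s["ft_force"])
im=cup("scene",(.668,-.108),.07,.003,.0355);im=cup("side",(.668,-.108),.07,0,.0355)
c=get_calibration("side")
from scipy.optimize import least_squares as ls
q=np.array([onz(c,((a+.5)/4-.5+180,(b+.5)/4-.5+120))[:2] for a,b in[(363,204),(516,212),(440,156),(447,263),(395,169),(395,250),(497,180),(498,243)]])
print(ls(lambda p:np.hypot(*(q-p[:2]).T)-p[2],[.5,-.2,.06]).x.round(4))
E
```

```text
[ 0.62514397 -0.10761018  0.02637805] [-0.13738791 -0.15248477  0.35916906]
scene 72 651.7 -108.0 r 53.0 x [0.6206 0.7039] y [-0.1569 -0.0591]
side 43 655.6 -106.0 r 46.9 x [0.6144 0.7019] y [-0.1372 -0.0704]
[ 0.4857 -0.1955  0.0609]
```

step_arm(commands=[[1, 0, 0, 0, 0.55], [2, 0, 0, 0, 0.55], [3, 0, 0, 0, 0.55], [4, 0, 0, 0, 0.55], [4, 0, 0, 0, 0.55]])

```text
time_s: 8.55
tcp_pos: [0.6291, -0.1076, 0.0263]
tcp_rot: [[1.0, 0.002, 0.0], [0.002, -1.0, 0.0], [0.0, -0.0, -1.0]]
ft_force: [-0.5, 0.3, -0.6]
gripper_width: 0.549
finger_force: 0.2
```

step_arm(commands=[[0.5, 0, 0, 0, 0.55], [1, 0, 0, 0, 0.55], [1, 0, 0, 0, 0.55]])

```text
time_s: 8.85
tcp_pos: [0.63, -0.1076, 0.0263]
tcp_rot: [[1.0, 0.002, 0.0], [0.002, -1.0, 0.0], [0.0, -0.0, -1.0]]
ft_force: [-0.1, 0.4, -0.0]
gripper_width: 0.55
finger_force: 0.3
```

step_arm(commands=[[0.5, 0, 0, 0, 0.55], [1, 0, 0, 0, 0.55], [1, 0, 0, 0, 0.55]])

```text
time_s: 9.15
tcp_pos: [0.631, -0.1076, 0.0263]
tcp_rot: [[1.0, 0.002, 0.0], [0.002, -1.0, 0.0], [0.0, -0.0, -1.0]]
ft_force: [-0.5, -0.6, 0.0]
gripper_width: 0.55
finger_force: 0.3
```

step_arm(commands=[[0.5, 0, 0, 0, 0.55], [1, 0, 0, 0, 0.55], [1, 0, 0, 0, 0.55]])

```text
time_s: 9.45
tcp_pos: [0.6321, -0.1076, 0.0264]
tcp_rot: [[1.0, 0.002, 0.0], [0.002, -1.0, 0.0], [0.0, -0.0, -1.0]]
ft_force: [-0.9, -0.3, 0.3]
gripper_width: 0.546
finger_force: 0.3
```

```bash
python3 - <<'E'
from g import *
for n,dz in(("scene",.003),("side",0)):
    c=get_calibration(n);im,d=snapshot(n);P=cloud(c,d).reshape(-1,3)
    w=P[(P[:,0]>.6)&(P[:,0]<.73)&(abs(P[:,1]+.108)<.02)&(abs(P[:,2]-.07-dz)<.003)];print(n,np.sort(w[:,0])[-8:].round(4))
    w=P[(P[:,0]>.69)&(P[:,0]<.76)&(abs(P[:,1]+.0)<.06)&(abs(P[:,2]-.058-dz)<.003)];print("rail",np.percentile(w[:,0],[0,2,50,98,100]).round(4))
E
```

```text
scene [0.7058 0.7058 0.7059 0.7067 0.7073 0.7094 0.7095 0.7105]
rail [0.709  0.71   0.7209 0.7326 0.7334]
side [0.7035 0.7051 0.7052 0.7059 0.7071 0.7071 0.7075 0.7079]
rail [0.7096 0.7105 0.7215 0.7327 0.7339]
```

step_arm(commands=[[0.5, 0, 0, 0, 0.55], [1, 0, 0, 0, 0.55], [1, 0, 0, 0, 0.55]])

```text
time_s: 9.85
tcp_pos: [0.6325, -0.1076, 0.0262]
tcp_rot: [[1.0, 0.002, -0.001], [0.002, -1.0, 0.0], [-0.001, -0.0, -1.0]]
ft_force: [-4.6, 0.1, 2.1]
gripper_width: 0.549
finger_force: 1.9
```

Force is −4.6 N, so the glass is resting against the rail. I'll back off now.

step_arm(commands=[[-2, 0, 0, 0, 0.55], [-6, 0, 0, 0, 0.55], [-12, 0, 0, 0, 0.55], [-22, 0, 0, 0, 0.55], [-34, 0, 0, 0, 0.55], [-46, 0, 0, 0, 0.55], [-58, 0, 0, 0, 0.55], [-65, 0, -10, 0, 0.55], [-65, 0, -40, 0, 0.55], [-65, 0, -70, 0, 0.55]])

```text
time_s: 10.85
tcp_pos: [0.567, -0.1077, 0.0975]
tcp_rot: [[1.0, 0.002, -0.001], [0.002, -1.0, 0.0], [-0.001, -0.0, -1.0]]
ft_force: [0.5, 0.6, 0.0]
gripper_width: 0.548
finger_force: 0.0
```

step_arm(commands=[[0, -5, -30, 0, 0.6], [0, -15, -60, 0, 0.7], [-5, -40, -80, 0, 0.8], [-20, -70, -90, 0, 0.9], [-35, -100, -95, 0, 1], [-50, -130, -95, 0, 1], [-65, -160, -95, 0, 1], [-85, -190, -95, 0, 1], [-105, -215, -95, 0, 1], [-110, -220, -95, 0, 1]])

```text
time_s: 11.85
tcp_pos: [0.4552, 0.1157, 0.1923]
tcp_rot: [[1.0, 0.008, 0.001], [0.008, -1.0, -0.0], [0.001, 0.0, -1.0]]
ft_force: [0.5, 0.3, -0.5]
gripper_width: 1.005
finger_force: 0.0
```

```bash
python3 - <<'E'
from g import *
s=get_state();print(s["tcp_pos"],s["ft_force"])
for n,dz in(("scene",.003),("side",0)):
    c=get_calibration(n);im,d=snapshot(n);P=cloud(c,d).reshape(-1,3)
    for ce,zz in(((.673,-.108),.07),((.456,.07),.058)):
        w=P[(np.hypot(P[:,0]-ce[0],P[:,1]-ce[1])<.042)&(abs(P[:,2]-zz-dz)<.003)]
        print(n,len(w),w[:,:2].min(0).round(4),w[:,:2].max(0).round(4)) if len(w) else print(n,"none")
c=get_calibration("wrist");s=get_state();im,d=snapshot("wrist");cv2.imwrite("pics/w2.png",im[...,::-1]);print(proj(c,[(.456,.07,.058)],s))
E
```

```text
[0.45520962 0.11572336 0.19225907] [ 0.45780785  0.27369772 -0.53762496]
scene 54 [ 0.64   -0.1373] [ 0.7095 -0.0688]
scene 43 [0.4262 0.0421] [0.4854 0.102 ]
side 73 [ 0.6393 -0.1402] [ 0.7077 -0.0697]
side 84 [0.4253 0.041 ] [0.4854 0.101 ]
[[298.56896034 188.19145261]]
```

View pics/w2.png

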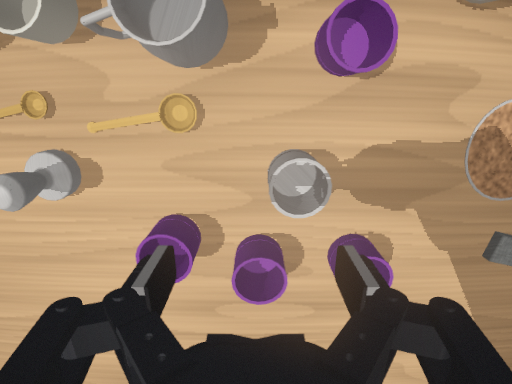

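The wrist view shows the steel cup at (299,187), as predicted, and the way to the pad is clear. I'll go behind it with the open hand, with the fingers' line along the push direction.

step_arm(commands=[[-3, -14, 0, -0.05, 1], [-7, -28, 0, -0.102, 1], [-10, -42, 0, -0.102, 1], [-10, -57, 10, -0.102, 1], [-10, -57, 40, -0.102, 1], [-10, -57, 70, -0.102, 1], [-10, -57, 100, -0.102, 1], [-10, -57, 130, -0.102, 1], [-10, -57, 155, -0.102, 1], [-10, -57, 167, -0.102, 1]])

```text
time_s: 13.0
tcp_pos: [0.4461, 0.1695, 0.0222]
tcp_rot: [[0.994, 0.106, -0.003], [0.106, -0.994, 0.0], [-0.003, -0.001, -1.0]]
ft_force: [-0.5, 0.2, 0.6]
gripper_width: 0.999
finger_force: 0.0
```

```bash
python3 - <<'E'
from h import *
s=get_state();print(s["tcp_pos"],np.round(s["tcp_rot"],3).tolist(),s["ft_force"])
im,d=snapshot("side");cv2.imwrite("pics/s3.png",cv2.resize(im[140:290,200:400,::-1],None,fx=4,fy=4,interpolation=cv2.INTER_CUBIC))
E
```

```text
[0.44606572 0.16949599 0.02217043] [[0.994, 0.106, -0.003], [0.106, -0.994, 0.0], [-0.003, -0.001, -1.0]] [-0.52871014  0.2230282   0.57212767]
```

View pics/s3.png

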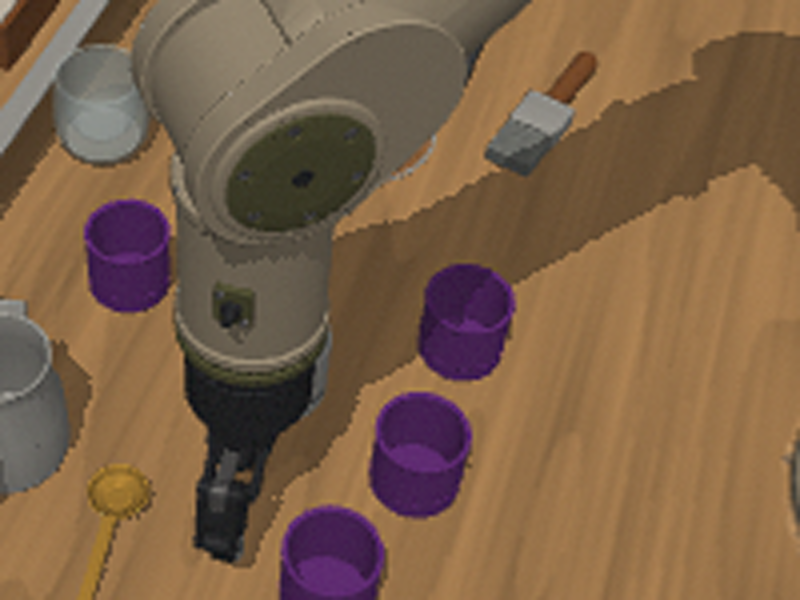

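The picture shows the hand lowered behind the cup, which is hidden by the wrist. The purple cups and the spoon are clear of it. Starting the push.

step_arm(commands=[[0, 4, 0, 0, 1], [0, 9, 0, 0, 1], [0, 13, 0, 0, 1], [0, 18, 0, 0, 1], [0, 24, 0, 0, 1], [0, 31, 0, 0, 1], [0, 38, 0, 0, 1], [0, 45, 0, 0, 1], [0, 50, 0, 0, 1], [0, 52, 0, 0, 1]])

```text
time_s: 14.05
tcp_pos: [0.4529, 0.1166, 0.0243]
tcp_rot: [[0.995, 0.103, -0.0], [0.103, -0.995, -0.0], [-0.0, 0.0, -1.0]]
ft_force: [-0.3, 3.3, 1.8]
gripper_width: 1.003
finger_force: 1.6
```

```bash
cat > d.py <<'E'
from h import *
s=get_state();t=np.array(s["tcp_pos"]);R=np.array(s["tcp_rot"]);print(t.round(4),s["ft_force"],s["gripper_width"])
g=t[:2]+R[:2,1]*.087;pad=np.array([.485,-.197])
for n,dz in(("scene",.003),("side",0)):
    c=get_calibration(n);im,d=snapshot(n);P=cloud(c,d).reshape(-1,3)
    w=P[(np.hypot(P[:,0]-g[0],P[:,1]-g[1])<.05)&(abs(P[:,2]-.058-dz)<.003)]
    if len(w)<8: print(n,"few");continue
    # drop hand points: keep those ahead of finger back
    a=(w[:,:2]-t[:2])@R[:2,:2]; 
    print(n,len(w),"lat",a[:,0].min().round(4),a[:,0].max().round(4),"ahead",a[:,1].min().round(4),a[:,1].max().round(4))
    from scipy.optimize import least_squares as ls
    k=a[a[:,1]>.06]
    r=ls(lambda p:np.hypot(*(k-p).T)-.0287,[0,.087],loss="soft_l1",f_scale=.001);cw=t[:2]+R[:2,:2]@r.x
    print("  fit tool",r.x.round(4),"world",cw.round(4),"to pad (tool)",(R[:2,:2].T@(pad-cw)).round(4))
    cv2.imwrite("pics/d_%s.png"%n,im[...,::-1])
E
python3 d.py
```

```text
[0.4529 0.1166 0.0243] [-0.310569    3.3182504   1.82108129] 1.0025717398787501
scene 29 lat -0.033 0.0265 ahead 0.0416 0.113
  fit tool [-0.0028  0.0829] world [0.4587 0.0339] to pad (tool) [0.0025 0.2323]
side 17 lat -0.0344 -0.0272 ahead 0.0641 0.1032
  fit tool [-0.005   0.0842] world [0.4566 0.0324] to pad (tool) [0.0047 0.2311]
```

step_arm(commands=[[0, 3, 0, 0, 1], [0, 8, 0, 0, 1], [0, 15, 0, 0, 1], [0, 23, 0, 0, 1], [0, 31, 0, 0, 1], [0, 39, 0, 0, 1], [0, 47, 0, 0, 1], [0, 54, 0, 0, 1], [0, 59, 0, 0, 1], [0, 62, 0, 0, 1]])

```text
time_s: 15.15
tcp_pos: [0.4593, 0.0551, 0.0243]
tcp_rot: [[0.995, 0.103, -0.0], [0.103, -0.995, 0.0], [-0.0, -0.0, -1.0]]
ft_force: [0.0, 2.0, 2.8]
gripper_width: 1.0
finger_force: 1.4
```

step_arm(commands=[[0, 3, 0, 0, 1], [0, 8, 0, 0, 1], [0, 15, 0, 0, 1], [0, 23, 0, 0, 1], [0, 31, 0, 0, 1], [0, 39, 0, 0, 1], [0, 47, 0, 0, 1], [0, 54, 0, 0, 1], [0, 58, 0, 0, 1], [0, 60, 0, 0, 1]])

```text
time_s: 16.15
tcp_pos: [0.4655, -0.0045, 0.0243]
tcp_rot: [[0.995, 0.103, 0.0], [0.103, -0.995, 0.0], [0.0, -0.0, -1.0]]
ft_force: [-0.9, 1.7, 2.2]
gripper_width: 0.999
finger_force: 1.4
```

```bash
python3 d.py
```

```text
[ 0.4655 -0.0045  0.0243] [-0.85662813  1.73284019  2.21662863] 0.9991204493348121
scene 40 lat -0.0347 0.0275 ahead 0.0398 0.1125
  fit tool [-0.0037  0.0835] world [ 0.4704 -0.088 ] to pad (tool) [0.0033 0.11  ]
side 16 lat -0.0347 -0.0266 ahead 0.065 0.1006
  fit tool [-0.0051  0.0839] world [ 0.4691 -0.0885] to pad (tool) [0.0047 0.1096]
```

step_arm(commands=[[0, -2, 0, 0, 1], [0, -4, 0, 0, 1], [-2, -4, 0, -0.018, 1], [-5, -4, 0, -0.036, 1], [-5, -4, 0, -0.036, 1]])

```text
time_s: 16.75
tcp_pos: [0.4595, -0.0006, 0.0242]
tcp_rot: [[0.99, 0.141, -0.001], [0.141, -0.99, -0.0], [-0.001, 0.0, -1.0]]
ft_force: [0.2, 0.7, 0.7]
gripper_width: 0.999
finger_force: 0.0
```

step_arm(commands=[[0, 2, 0, 0, 1], [0, 4, 0, 0, 1], [0, 8, 0, 0, 1], [0, 13, 0, 0, 1], [0, 19, 0, 0, 1], [0, 25, 0, 0, 1], [0, 31, 0, 0, 1], [0, 36, 0, 0, 1], [0, 39, 0, 0, 1], [0, 41, 0, 0, 1]])

```text
time_s: 17.75
tcp_pos: [0.4659, -0.0414, 0.0244]
tcp_rot: [[0.99, 0.139, 0.0], [0.139, -0.99, 0.0], [0.0, -0.0, -1.0]]
ft_force: [-0.2, 2.7, 2.3]
gripper_width: 1.001
finger_force: 1.5
```

step_arm(commands=[[0, 2, 0, 0, 1], [0, 5, 0, 0, 1], [0, 10, 0, 0, 1], [0, 16, 0, 0, 1], [0, 22, 0, 0, 1], [0, 28, 0, 0, 1], [0, 34, 0, 0, 1], [0, 40, 0, 0, 1], [0, 44, 0, 0, 1], [0, 46, 0, 0, 1]])

```text
time_s: 18.75
tcp_pos: [0.4723, -0.0872, 0.0244]
tcp_rot: [[0.99, 0.139, 0.0], [0.139, -0.99, 0.0], [0.0, -0.0, -1.0]]
ft_force: [-0.6, 3.6, 2.6]
gripper_width: 0.997
finger_force: 1.9
```

```bash
python3 d.py; python3 - <<'E'
import cv2
a=cv2.imread("pics/d_side.png")[130:220,220:340]
cv2.imwrite("pics/s4.png",cv2.resize(a,None,fx=6,fy=6,interpolation=cv2.INTER_CUBIC))
E
```

```text
[ 0.4723 -0.0872  0.0244] [-0.64367374  3.61486834  2.564815  ] 0.996607021366566
scene 39 lat -0.0324 0.0302 ahead 0.0423 0.1134
  fit tool [-0.0013  0.0824] world [ 0.4825 -0.169 ] to pad (tool) [-0.0014  0.028 ]
side few
```

View pics/s4.png

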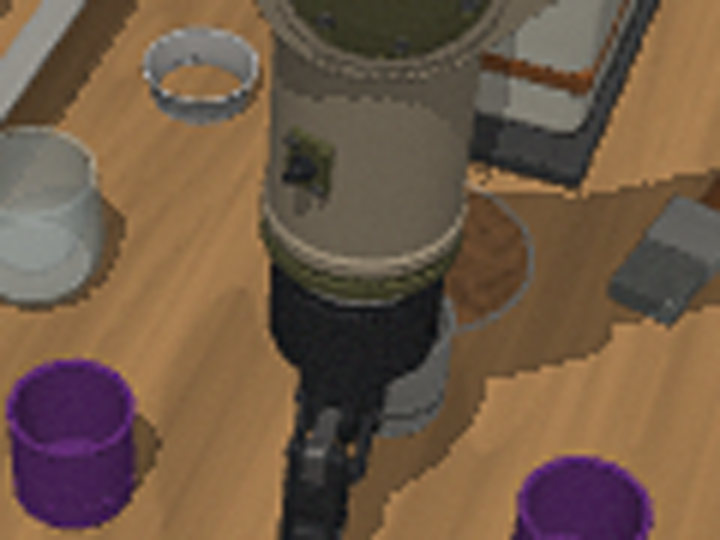

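The cup is on the pad's edge, behind the hand in this picture, with about 27 mm to go.

step_arm(commands=[[0, 2, 0, 0, 1], [0, 5, 0, 0, 1], [0, 9, 0, 0, 1], [0, 13, 0, 0, 1], [0, 17, 0, 0, 1], [0, 20, 0, 0, 1], [0, 23, 0, 0, 1], [0, 25, 0, 0, 1], [0, 26, 0, 0, 1], [0, 26, 0, 0, 1]])

```text
time_s: 19.85
tcp_pos: [0.4758, -0.1127, 0.0243]
tcp_rot: [[0.99, 0.139, 0.0], [0.139, -0.99, -0.0], [0.0, 0.0, -1.0]]
ft_force: [-0.3, 1.2, 0.8]
gripper_width: 1.0
finger_force: 0.7
```

```bash
python3 d.py; python3 - <<'E'
import cv2
a=cv2.imread("pics/d_scene.png")[165:265,140:270]
cv2.imwrite("pics/s5.png",cv2.resize(a,None,fx=6,fy=6,interpolation=cv2.INTER_CUBIC))
E
```

```text
[ 0.4758 -0.1127  0.0243] [-0.32194538  1.20500471  0.81163319] 0.9999589205889823
scene 34 lat -0.0324 0.0282 ahead 0.0416 0.1125
  fit tool [-0.0008  0.0831] world [ 0.4866 -0.1951] to pad (tool) [-0.0018  0.0016]
side few
```

View pics/s5.png

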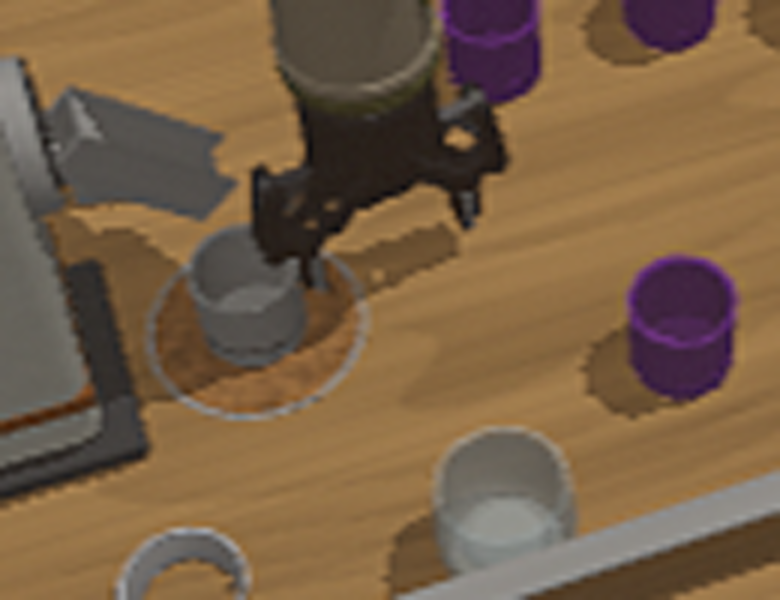

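The cup stands on the pad at crop (253,335) against the pad centre (258,331). I'll retreat and verify.

step_arm(commands=[[0, -2, 0, 0, 1], [0, -6, 0, 0, 1], [0, -14, 0, 0, 1], [0, -26, 0, 0, 1], [0, -40, 0, 0, 1], [0, -54, 0, 0, 1], [0, -68, 0, 0, 1], [0, -80, -20, 0, 1], [0, -90, -50, 0, 1], [0, -100, -80, 0, 1]])

```text
time_s: 20.95
tcp_pos: [0.4611, -0.0117, 0.105]
tcp_rot: [[0.99, 0.141, -0.001], [0.141, -0.99, 0.001], [-0.001, -0.001, -1.0]]
ft_force: [0.1, -0.3, 0.4]
gripper_width: 0.998
finger_force: 0.0
```

step_arm(commands=[[0, -20, -25, 0, 1], [0, -40, -50, 0, 1], [0, -60, -75, 0, 1], [0, -80, -100, 0, 1], [0, -100, -125, 0, 1], [0, -120, -150, 0, 1], [0, -140, -160, 0, 1], [0, -160, -160, 0, 1], [0, -170, -160, 0, 1], [0, -170, -160, 0, 1]])

```text
time_s: 21.95
tcp_pos: [0.4373, 0.1567, 0.2641]
tcp_rot: [[0.99, 0.143, -0.0], [0.143, -0.99, 0.0], [-0.0, -0.0, -1.0]]
ft_force: [0.0, -0.4, 0.4]
gripper_width: 1.003
finger_force: 0.0
```

```bash
python3 - <<'E'
from h import *
s=get_state();print(s["tcp_pos"],s["time_s"])
for n,dz in(("scene",.003),("side",0)):
    c=get_calibration(n);im,d=snapshot(n);P=cloud(c,d).reshape(-1,3)
    for nm,ce,zz in(("glass",(.673,-.108),.07),("dose",(.485,-.195),.058),("funnel",(.64,-.285),.022),("purple",(.594,.022),.058)):
        w=P[(np.hypot(P[:,0]-ce[0],P[:,1]-ce[1])<.045)&(abs(P[:,2]-zz-dz)<.003)]
        print(n,nm,len(w),w[:,:2].min(0).round(4),w[:,:2].max(0).round(4),((w[:,:2].min(0)+w[:,:2].max(0))/2).round(4)) if len(w) else print(n,nm,"none")
    x,y=(140,165) if n=="scene" else (225,120)
    cv2.imwrite("pics/f_%s.png"%n,cv2.resize(im[y:y+100,x:x+130,::-1],None,fx=6,fy=6,interpolation=cv2.INTER_CUBIC))
E
```

```text
[0.43731955 0.15669004 0.26413389] 21.95
scene glass 64 [ 0.6392 -0.1393] [ 0.709 -0.069] [ 0.6741 -0.1042]
scene dose 47 [ 0.4543 -0.2251] [ 0.5184 -0.166 ] [ 0.4864 -0.1955]
scene funnel 40 [ 0.612  -0.3049] [ 0.6786 -0.2406] [ 0.6453 -0.2728]
scene purple 43 [ 0.5626 -0.0036] [0.6236 0.0568] [0.5931 0.0266]
side glass 73 [ 0.6388 -0.1411] [ 0.707  -0.0706] [ 0.6729 -0.1058]
side dose 27 [ 0.4556 -0.2268] [ 0.4892 -0.1669] [ 0.4724 -0.1969]
side funnel 21 [ 0.6362 -0.2984] [ 0.6783 -0.2402] [ 0.6573 -0.2693]
side purple 78 [ 0.5629 -0.0065] [0.6231 0.0576] [0.593  0.0255]
```

View pics/f_side.png

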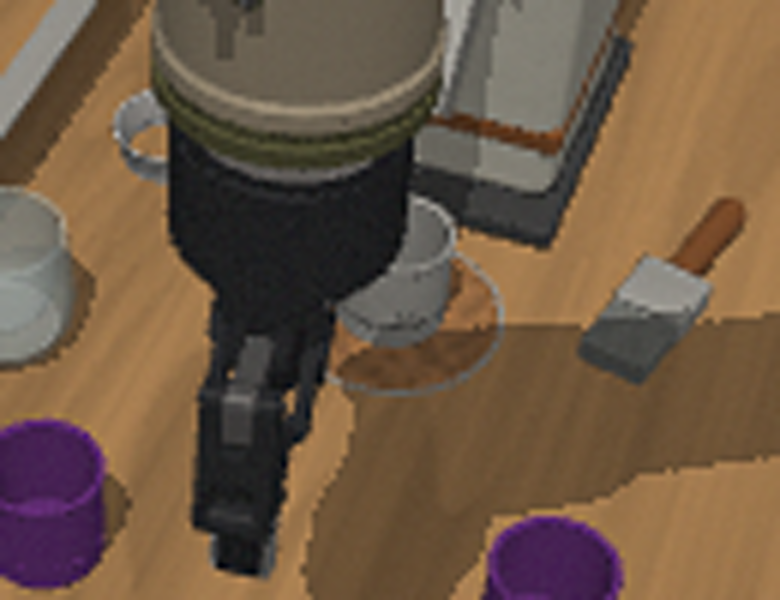

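The last picture shows the dosing cup upright within the pad rim and the hand clear. The cup measures (0.486, −0.196) against the pad at (0.485, −0.197), and the glass is against the upstand.

```bash
python3 -c "
from rig import *
print(job_done())"
```

```text
the job is handed in; nothing more can be done
None
```

I pushed the glass cup to rest against the upstand and the dosing cup onto the pad, about 1–2 mm off centre by the cameras, then backed the hand clear and handed the job in; no verdict was returned.

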